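# First in, first out: solder reels in a sloped lane

### The arm

A 7-joint arm with a two-finger parallel gripper is mounted at the origin on a cart in front of the work surface, level with it; the furniture and walls round the work are solid. World frame = base frame: x ahead of the robot, y to its left, z up, the work surface at z = 0. Lengths are in m, angles in degrees, forces in N, time in s.
With the tool pointing down it reaches from about 0.35 to 0.775 m from the base axis. Payload 3.1 kg.
Tool frame: the origin (TCP) lies on the centre line of the jaws, within the pads' length; the fingertips stand 17 mm ahead of it and the grasp point (between the pads) lies 2 mm behind it (robot.tip_reach is the distance from the TCP to the fingertips, in m); z points along the fingers, y is the line along which they close (so a half turn about z gives the same grasp; the last joint's range is limited). The gripper opens to 85 mm and grips with 20 to 120 N. Pads are 22 mm wide; open, the fingers measure 114 mm over their backs; the gripper's body (76 mm by 85 mm) begins 54 mm behind the grasp point. The pads swing forward as they close: fully open they stand 13 mm farther back than shut.
Start: joints at [-66.102, 17.813, 0.802, 86.603, -0.252, 75.585, -1.558], TCP at [0.244, 0.493, 0.248] pointing down, gripper open.
Joint ranges: [-154.91, 154.91], [-16.99, 109.72], [-72.82, 74.43], [7.12, 147.25], [-82.49, 262.49], [11.32, 116.49], [-174.64, 174.64]. Speed limits (degrees/s): [159.86, 159.86, 180, 180, 180, 180, 180].

### API

Orientations are given as [roll, pitch, yaw] about the fixed x, y, z axes, in that order (R = Rz(yaw) Ry(pitch) Rx(roll)).
In Python, from station import robot, fingers, vision, workorder, recognise gives the robot as it stands. Calls block until the motion is done:
- robot.move_to(position, orientation): joint-space move of the TCP to a pose.
- robot.line_to(position, orientation=None, velocity=0.15, f_stop=None): straight line of the TCP; orientation=None keeps the orientation; velocity is the mean speed in m/s. With f_stop (N) it stops when the force on the tool has changed by that much, and returns True; else False.
- robot.move_j(angles): joint-space move.
- fingers.gripper_to(opening, force=None): opening from 0.0 (shut) to 1.0 (fully open); force is the grip in N (None keeps the last); returns when the fingers have stopped.
- robot.pause(seconds).
- robot.inverse_kinematics(position, orientation): joint angles nearest the present ones, or None.
- vision.grab_frame(name): name is "scene" or "side" or "wrist"; returns the picture (384x512x3 uint8, red, green, blue); there is no depth.
- vision.calibration(name): a dict with "mtx" (3x3 intrinsics, pixels), "k1" (the pictures are not rectified: a ray, as slopes to the right and down, at radius r is drawn at 1 + k1 r^2 times it, then the intrinsics apply), "extrinsics" (4x4, takes a point from world to camera coordinates); the wrist camera has in their place "T_tool_cam" (4x4, takes a point from camera to tool coordinates, whose origin is the TCP and whose axes are the flange's). Camera axes: x right, y up, looking along -z (the intrinsics and any distortion apply to the point x, -y, -z); pixel columns grow to the right and rows downward; lengths in m; the calibration is good to about 2 mm. A picture is of the moment at which its call begins: read the wrist's pose just before it. calibration takes no time and is no camera call.
A pose or a line that the arm cannot do raises robot.PlanningError and nothing moves.
- workorder.close_job(): hands the job in, once; it reports no verdict.
Trained networks look in the newest picture that a camera, given by its name, has taken for a name from the list of things; names that differ only in an ending like _2 or _b are one class to them, and where a whole thing is asked for, a point or a joint stands for the part that bears it (a point fixed in the world has none). Each returns a list of dicts, best first, with "p" (0 to 1); they miss things now and then, are a little off and sometimes report something else, mostly with a low value. They report only what shows in the picture. A call takes as long as a camera call. They do not tell look-alikes from the thing itself.
- recognise(label, camera): "rect" ([centre column, centre row, width, height] in pixels, round what is visible of it).
Readings, each from a call of its own:
- robot.current_time_s(): time.
- robot.current_joint_positions(): joint angles.
- robot.current_dq(): joint speeds.
- robot.current_joint_torque(): joint torques, N m.
- robot.current_tool_pos(): TCP position.
- robot.current_eef_rot(): TCP orientation.
- robot.current_contact_force(): force on the tool from outside, world axes, zero at the start.
- robot.current_torque(): the same for the moment, N m.
- robot.current_finger_gap(): opening from 0.0 (shut) to 1.0 (fully open).
Only numpy, scipy, OpenCV 4.12 (cv2) and the standard library are available. Lean on these libraries where they do the work, as an engineer would, in place of code of your own. Each camera call takes 0.05 s, during which the arm holds its last target. There are 200 camera calls.

### The job

Take the oldest solder reel, the one against the stop at the low end of the sloped lane, and leave it in the open steel tray. Then load the new reel from the wooden saddle into the lane behind the two that have rolled down, lying on its rims like them so that it rolls down and closes up to the row.

Things in the scene. Friction and masses are not known exactly. Their poses are not given: they have to be found in the camera images.
- reel_old_center (a point): Centre of the oldest of three equal solder reels in the lane, at its low end against the stop. Spool 52 mm in diameter, 34 mm long, 0.15 kg, lying on its rims with its axle (this frame's z) level and across the lane. Pinch it over its two flat ends, 34 mm apart. The other two touch it from uphill and roll down when it is lifted out.
- reel_new_center (a point): Centre of the new reel, equal to those in the lane. It lies on its rims, alone, in a shallow saddle of light wood (76 mm long, 40 mm wide along the axle, 16 mm high), its centre 34 mm above the bench. z is its axle, level; pinch it over its two flat ends, 34 mm apart.
- lane: Grey metal lane, fixed. Origin at bench height under its middle; x level along it to the high end, y across, z up. Floor z 18 mm at the stop (x -105), 65 at the high end (x 116). Side lips 6 mm above the floor, 42 apart, flaring to 60 at the high end: keep fingertips 8 mm above the floor. Reel centres rest at x,z -85,49; -34,60; 17,70; a reel let go at 51,81, axle along y, rolls down to the row.
- tray: Open steel tray, fixed, 90 x 110 mm outside (x, y), walls 3 mm thick and 20 mm high. Origin at the centre of its underside, floor 3 mm up; y along the longer side.
Things that resemble listed ones, but are neither listed nor needed, are in the scene too. What is shaped like the part that bears reel_new_center but pink or red is not meant.

How it is judged (in metres and radians):
On the way, in this order (a step that is already met when the one before it is completed fails the run):
1. the oldest reel lies in the tray, let go (x of reel_old_center in the frame of tray between -0.036 and 0.036 m and y of reel_old_center in the frame of tray between -0.045 and 0.045 m and height (world z) of reel_old_center below 0.04 m and linear speed of reel_old below 0.03 m/s and contact force between the fingers and reel_old below 0.1 N), for 0.2 s.
2. the new reel stands in the lane as the last of three, closed up to the row, let go (x of reel_new_center in the frame of lane between 0.00275348 and 0.0307535 m and y of reel_new_center in the frame of lane between -0.01 and 0.01 m and z of reel_new_center in the frame of lane between 0.0614604 and 0.0794604 m and angle between the z axis of reel_new_center and the y axis of lane, either way round below 0.3 rad and linear speed of reel_new below 0.03 m/s and contact force between the fingers and reel_new below 0.1 N), for 0.2 s.
At the end, for the whole second after the job is handed in: Oldest reel at rest and released in the tray (centre inside the walls, below 40 mm). New reel at rest and released as third and last of the closed row: centre within 14 mm along, 10 mm across and 9 mm in height of the third resting place, axle within 17 degrees of square across the lane (all of step 1 and all of step 2); the robot touches nothing.
It also fails if it takes over 48 s, if anything falls off the work surface, if the arm or the gripper's body presses on something with over 40 N, if the wrist force passes 120 N, or if a joint passes its speed limit or range.

## Working session

There is one attempt and no reset: what is moved stays moved. The work goes in short steps, each a Python script; the robot and the scene stay as the last script left them, time stands still between calls to the robot, and variables do not carry over. Pictures are saved under pics/ and viewed, on a budget of 10 in all, crops included, one or two more only if the job needs it, and the job is handed in when it is done.

```bash
ls; mkdir -p pics
python3 - <<'E'
from station import robot, fingers, vision, workorder, recognise
import cv2,numpy as np
ims=[]
for c in ["scene","side"]:
    im=vision.grab_frame(c); cv2.imwrite(f"pics/{c}0.png",im[:,:,::-1]); np.save(f"pics/{c}0.npy",im)
    for l in ["reel_old_center","reel_new_center","lane","tray"]:
        for d in recognise(l,c): print(c,l,round(d["p"],2),np.round(d["rect"],1))
    k=vision.calibration(c);print(k)
print(vision.calibration("wrist"),robot.current_time_s(),robot.tip_reach)
E
```

```text
pics
scene reel_old_center 0.74 [251.8 180.3  17.9  14.3]
scene reel_new_center 0.9 [186.7 263.1  29.7  28.3]
scene reel_new_center 0.87 [216.4 232.7  21.7  26.4]
scene reel_new_center 0.75 [232.6 296.6  30.6  32.1]
scene lane 0.66 [204.9 181.6  72.9  35.4]
scene lane 0.32 [252.1 180.4  20.1  13.5]
{'mtx': array([[425.11656871,   0.        , 253.09689527],
       [  0.        , 425.11656871, 192.20360093],
       [  0.        ,   0.        ,   1.        ]]), 'k1': -0.11348148619468154, 'extrinsics': array([[-0.75818341, -0.65200746, -0.00664691,  0.55483247],
       [ 0.42079704, -0.4970578 ,  0.75885664, -0.10129633],
       [-0.49808409,  0.57255551,  0.65122379, -0.96581167],
       [ 0.        ,  0.        ,  0.        ,  1.        ]])}
side reel_old_center 0.78 [231.3 186.1  23.7  28.2]
side reel_new_center 0.96 [218.8 221.7  30.7  31.5]
side reel_new_center 0.63 [205.7 253.8  23.6  30.2]
side reel_new_center 0.58 [273.6 263.4  28.9  36.9]
side lane 0.77 [187.3 196.9 115.8  39.8]
side tray 0.98 [264.7 174.2  31.8  22.5]
{'mtx': array([[422.55922946,   0.        , 255.28619351],

[... 248 characters left out ...]
2105 ,  0.00165778],
       [-0.25268745,  0.88523567,  0.39052126, -1.04446711],
       [ 0.        ,  0.        ,  0.        ,  1.        ]])}
{'mtx': array([[321.44101562,   0.        , 254.79026382],
       [  0.        , 321.44101562, 190.69471166],
       [  0.        ,   0.        ,   1.        ]]), 'k1': -0.0607380462200748, 'T_tool_cam': array([[ 6.66061397e-04,  9.60309549e-01,  2.78935702e-01,
         7.18464394e-02],
       [ 9.99999422e-01, -4.04243597e-04, -9.96150812e-04,
         3.78275065e-04],
       [-8.43855166e-04,  2.78936204e-01, -9.60309264e-01,
        -1.24239707e-01],
       [ 0.00000000e+00,  0.00000000e+00,  0.00000000e+00,
         1.00000000e+00]])} 0.5 0.017
```

```bash
python3 - <<'E'
import cv2
a=cv2.imread("pics/scene0.png")[130:330,120:320];b=cv2.imread("pics/side0.png")[130:330,120:320]
cv2.imwrite("pics/v1.png",cv2.resize(cv2.hconcat([a,b]),(800,400),interpolation=cv2.INTER_CUBIC))
E
cat > h.py <<'E'
import numpy as np, cv2
from scipy.optimize import least_squares
from scipy.spatial.transform import Rotation as Ro
from station import robot, fingers, vision, workorder, recognise
def Tcam(c):
    """world->camera and calibration; wrist: at the present pose"""
    k=vision.calibration(c)
    if c!="wrist": return k["extrinsics"],k
    T=np.eye(4);T[:3,:3]=Ro.from_euler("xyz",robot.current_eef_rot(),degrees=True).as_matrix();T[:3,3]=robot.current_tool_pos()
    return np.linalg.inv(T@k["T_tool_cam"]),k
def ray(uv,E,k):
    d=np.array([k["k1"],0,0,0,0]);u=cv2.undistortPoints(np.array([[uv]],float),k["mtx"],d)[0,0]
    R=E[:3,:3];return -R.T@E[:3,3],R.T@np.array([u[0],-u[1],-1])
def onz(uv,z,E,k):
    o,d=ray(uv,E,k);return o+d*(z-o[2])/d[2]
def proj(P,E,k):
    c=np.atleast_2d(P)@E[:3,:3].T+E[:3,3];q=c[:,:2]/-c[:,2:]*[1,-1]
    q=q*(1+k["k1"]*(q**2).sum(1,keepdims=True));return q*[k["mtx"][0,0],k["mtx"][1,1]]+k["mtx"][:2,2]
E
python3 - <<'E'
from h import *
for c,L in dict(scene=[("old",(251.8,180.3),.049),("n",(186.7,263.1),.03),("n",(216.4,232.7),.03),("n",(232.6,296.6),.03),("lane",(205,181.6),.05)],
 side=[("old",(231.3,186.1),.049),("n",(218.8,221.7),.03),("n",(205.7,253.8),.03),("n",(273.6,263.4),.03),("lane",(187,197),.05),("tray",(264.7,174.2),.01)]).items():
    for l,uv,z in L: print(c,l,np.round(onz(uv,z,*Tcam(c)),3))
E
```

```text
scene old [0.519 0.252 0.049]
scene n [0.46  0.526 0.03 ]
scene n [0.474 0.424 0.03 ]
scene n [0.331 0.526 0.03 ]
scene lane [0.603 0.331 0.05 ]
side old [0.497 0.292 0.049]
side n [0.477 0.419 0.03 ]
side n [0.456 0.53  0.03 ]
side n [0.346 0.522 0.03 ]
side lane [0.559 0.377 0.05 ]
side tray [0.475 0.101 0.01 ]
```

View pics/v1.png

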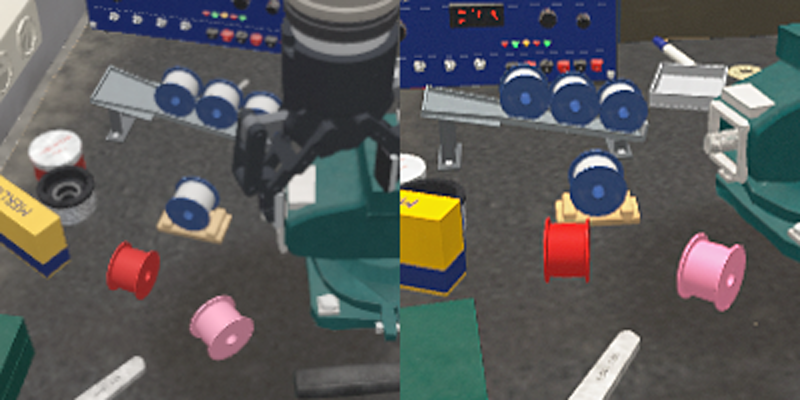

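The three reel candidates off the lane are a blue/white one on light wood at scene (216,233) / side (219,222), a red one at side (206,254) and a pink one at side (274,263). The blue/white one on the wooden saddle fits. The oldest reel in the lane is the right-most, at side (231,186). The tray is at side (265,174), and a teal vise stands near it. Next I take close wrist views.

Run:
```python
from h import *
E,k=Tcam("side")
print("rot",robot.current_eef_rot())
for uv,z in [((231,186),.049),((207,179),.06),((183,175),.07),((300,150),.1),((310,200),.05)]: print(uv,np.round(onz(uv,z,E,k),3))
for p in [[.42,.33,.33]]:
    for yaw in (-60,-30,0,30,60,120,150,180): 
        q=robot.inverse_kinematics(p,[180,0,yaw]); print(yaw,None if q is None else np.round(q))
robot.move_to([.40,.36,.33],robot.current_eef_rot())
for i,y in enumerate([.36,.24]):
    if i: robot.line_to([.40,y,.33],velocity=.2)
    Tw=Tcam("wrist")[0];im=vision.grab_frame("wrist");np.savez(f"pics/w{i}.npz",im=im,E=Tw);cv2.imwrite(f"pics/w{i}.png",im[:,:,::-1])
    for l in ["reel_old_center","reel_new_center","lane","tray"]:
        for d in recognise(l,"wrist"): print(i,l,round(d["p"],2),np.round(d["rect"],1))
for c in ["scene","side"]:
    im=vision.grab_frame(c);cv2.imwrite(f"pics/{c}1.png",im[:,:,::-1])
    for l in ["reel_old_center","reel_new_center","lane","tray"]:
        for d in recognise(l,c): print(c,l,round(d["p"],2),np.round(d["rect"],1))
a=cv2.imread("pics/w0.png");b=cv2.imread("pics/w1.png")
cv2.imwrite("pics/v2.png",cv2.resize(cv2.vconcat([a,b]),(400,600)))
print(robot.current_time_s())
```

```text
rot [-1.79995701e+02  2.17496611e-03  1.53716687e+02]
(231, 186) [0.498 0.292 0.049]
(207, 179) [0.55  0.298 0.06 ]
(183, 175) [0.596 0.318 0.07 ]
(300, 150) [0.381 0.15  0.1  ]
(310, 200) [0.327 0.308 0.05 ]
-60 [-32.  15. -11.  80.   3.  86. 168.]
-30 [ -85.   22.   65.   81.  -20.   89. -142.]
0 [ -63.   15.   30.   81.   -8.   86. -123.]
30 [-60.  15.  26.  81.  -6.  86. -94.]
60 [-57.  15.  22.  81.  -5.  86. -65.]
120 [-50.  14.  14.  80.  -3.  86.  -7.]
150 [-47.  14.   9.  80.  -2.  86.  22.]
180 [-44.  14.   5.  80.  -1.  86.  51.]
0 reel_old_center 0.89 [234.2 251.   44.6  49. ]
0 reel_new_center 0.97 [324.2 185.9  42.8  43.9]
0 reel_new_center 0.91 [389.1 141.6  47.6  46.6]
0 reel_new_center 0.84 [349.7  57.9  44.4  33.6]
0 tray 0.83 [124.4 258.5  90.6  60.8]
1 reel_old_center 0.72 [314.3 209.1  42.6  42.6]
1 reel_new_center 0.89 [404.5 145.4  48.7  49.7]
1 reel_new_center 0.76 [468.6  99.8  54.5  45.7]
1 reel_new_center 0.62 [437.2  16.3  46.8  29.2]
1 lane 0.68 [366.  239.9 156.6 108.1]
1 lane 0.32 [188.4 237.7  91.3  91.7]
1 tray 0.84 [188.3 238.4  86.8  87.5]
scene reel_old_center 0.64 [250.9 186.9  25.2  27.8]
scene reel_old_center 0.5 [302.9 170.2  48.1  34. ]
scene reel_new_center 0.95 [232.9 295.5  31.5  33.4]
scene reel_new_center 0.85 [215.4 229.9  26.9  27.4]
scene reel_new_center 0.84 [187.3 264.6  32.   30.1]
scene lane 0.7 [214.7 187.9  96.3  46.5]
scene tray 0.66 [303.7 171.4  50.2  37.3]
side reel_old_center 0.63 [231.6 182.   29.   26.2]
side reel_new_center 0.92 [203.2 254.2  21.4  29. ]
side reel_new_center 0.64 [275.9 265.1  34.1  36.4]
side lane 0.92 [187.3 195.6 115.3  42.5]
3.1333
```

View pics/w1.png

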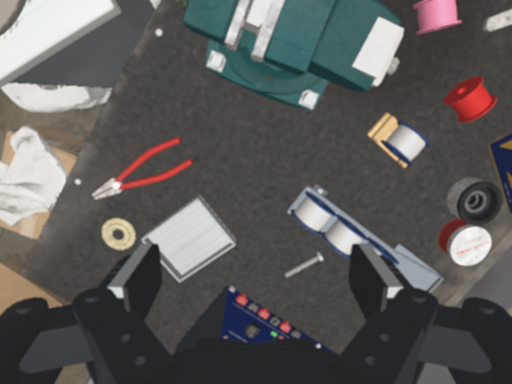

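View pics/scene1.png

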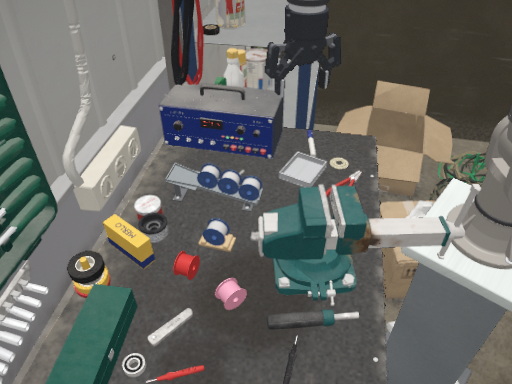

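The scene is clear: the lane runs from the low end at wrist-1 (310,205) to the high end at (430,280). The tray is at (190,238), its corners at roughly (202,197), (237,240), (183,280) and (145,240). The new blue/white reel on wood is at (404,145). I triangulate these and then look from closer.

```bash
cat >> h.py <<'E'
def tri(obs):
    """obs: list of (uv,E,k) -> least-squares point, residual px"""
    f=lambda p: np.concatenate([proj(p,E,k)[0]-uv for uv,E,k in obs])
    r=least_squares(f,[.45,.3,.05],loss="soft_l1",x_scale=.01);return r.x,f(r.x)
E
python3 - <<'E'
from h import *
kw=vision.calibration("wrist");W=[np.load(f"pics/w{i}.npz")["E"] for i in (0,1)]
S=Tcam("scene");D=Tcam("side")
print("old",*[np.round(a,3) for a in tri([((234.2,251),W[0],kw),((314.3,209.1),W[1],kw),((250.9,186.9),*S),((231.6,185),*D)])])
print("new",*[np.round(a,3) for a in tri([((324.2,185.9),W[0],kw),((404.5,145.4),W[1],kw),((215.4,229.9),*S),((218.8,221.7),*D)])])
for uv in [(202,197),(237,240),(183,280),(145,240)]: print("tray",np.round(onz(uv,.02,W[1],kw),3))
for uv,z in [((309,188),.024),((290,210),.024),((398,245),.07),((442,275),.071),((425,292),.071),((372,237),.068)]: print("lane",uv,np.round(onz(uv,z,W[1],kw),3))
for uv in [(228,290),(320,350)]: print("box",np.round(onz(uv,.1,W[1],kw),3))
a=np.load("pics/w1.npz")["im"][110:310,270:470,::-1]
cv2.imwrite("pics/v3.png",cv2.resize(a,(600,600),interpolation=cv2.INTER_CUBIC))
E
```

```text
old [0.5   0.281 0.052] [ 0.1   -2.466 -0.402  1.781 -1.094  1.562  0.16  -2.341]
new [0.476 0.426 0.036] [-1.579 -0.444  0.222  0.026 -0.476  1.135 -1.19  -1.04 ]
tray [0.424 0.148 0.02 ]
tray [0.505 0.162 0.02 ]
tray [0.529 0.056 0.02 ]
tray [0.445 0.039 0.02 ]
lane (309, 188) [0.477 0.289 0.024]
lane (290, 210) [0.495 0.252 0.024]
lane (398, 245) [0.587 0.363 0.07 ]
lane (442, 275) [0.659 0.404 0.071]
lane (425, 292) [0.674 0.375 0.071]
lane (372, 237) [0.561 0.336 0.068]
box [0.531 0.141 0.1  ]
box [0.671 0.209 0.1  ]
```

View pics/v3.png

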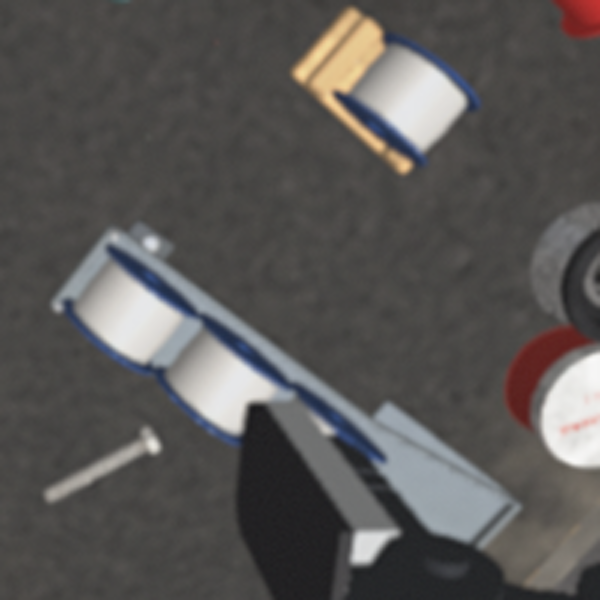

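The enlarged crop confirms it: the oldest reel sits at the bare stop end (crop 130,305), the other two are uphill, and the new blue/white reel is on light wood (crop 410,100). I now go closer for precise yaw and position.

Run:
```python
from h import *
kw=vision.calibration("wrist")
for i,(p,yaw) in enumerate([((.545,.31,.25),32),((.476,.426,.22),32)]):
    robot.move_to(p,[180,0,yaw])
    E=Tcam("wrist")[0];im=vision.grab_frame("wrist");np.savez(f"pics/c{i}.npz",im=im,E=E);cv2.imwrite(f"pics/c{i}.png",im[:,:,::-1])
    for l in ["reel_old_center","reel_new_center"]:
        for d in recognise(l,"wrist"): print(i,l,round(d["p"],2),np.round(d["rect"],1),np.round(onz(d["rect"][:2],.049 if "old" in l else .034,E,kw),4))
    print(robot.current_time_s(),np.round(robot.current_joint_positions()))
a=cv2.imread("pics/c0.png");b=cv2.imread("pics/c1.png")
cv2.imwrite("pics/v5.png",cv2.resize(a[40:340,150:400],(500,600),interpolation=cv2.INTER_CUBIC))
cv2.imwrite("pics/v6.png",cv2.resize(b[100:300,150:350],(600,600),interpolation=cv2.INTER_CUBIC))
```

```text
0 reel_old_center 0.88 [259.1 217.6  33.1  48.1] [0.501  0.2783 0.049 ]
0 reel_new_center 0.86 [ 20.9 215.1  41.9  47.6] [0.3498 0.5123 0.034 ]
0 reel_new_center 0.74 [ 46.1 125.2  55.4  43.6] [0.4636 0.5246 0.034 ]
0 reel_new_center 0.63 [127.8 164.9  48.1  51.9] [0.4718 0.4288 0.034 ]
4.9917 [-47.  28.  26.  74. -12.  81. -80.]
1 reel_old_center 0.98 [396.8 229.2  54.8  56.8] [0.5038 0.2777 0.049 ]
1 reel_new_center 0.66 [254.9 174.4  39.6  59.7] [0.4725 0.4263 0.034 ]
1 reel_new_center 0.62 [159.1 128.6  59.6  45.5] [0.4618 0.528  0.034 ]
1 reel_new_center 0.55 [113.2 228.8  60.9  51.7] [0.3432 0.5215 0.034 ]
5.75 [-58.  30.  24.  75. -12.  78. -93.]
```

View pics/v5.png

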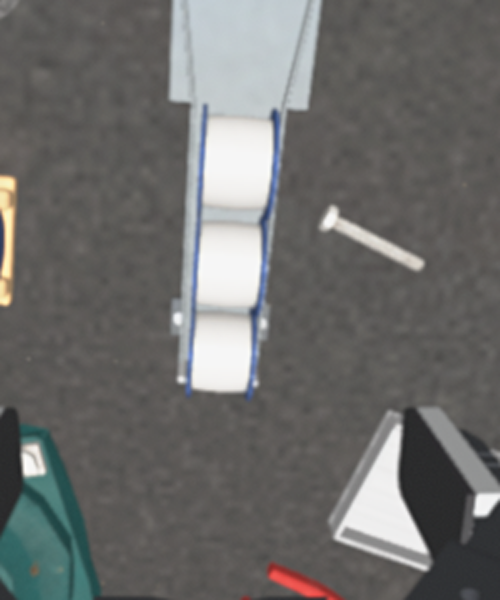

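View pics/v6.png

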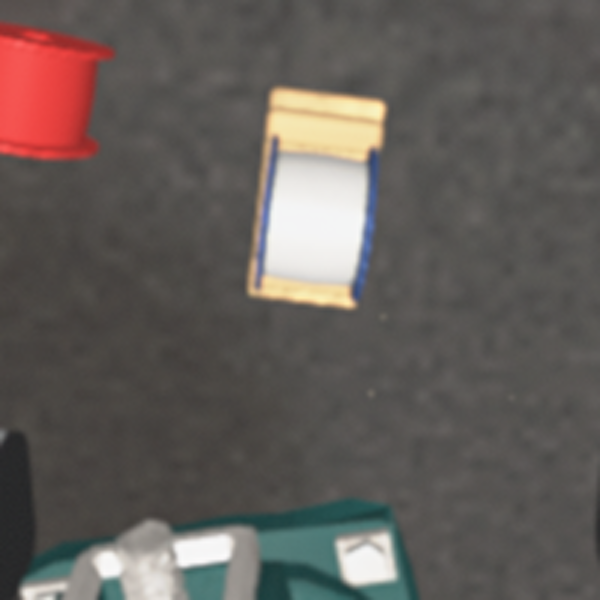

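The lane runs near-vertical in the c0 crop, with the rim ends of the row at midpoints (219,393) and (241,107). The saddle in c1 is tilted a few degrees, with corners (270,88), (386,103), (250,297) and (355,308).

Run:
```python
from h import *
k=vision.calibration("wrist");C=[np.load(f"pics/c{i}.npz")["E"] for i in (0,1)]
f0=lambda u,z:onz((u[0]/2+150-.25,u[1]/2+40-.25),z,C[0],k)[:2]
f1=lambda u,z:onz((u[0]/3+150-.33,u[1]/3+100-.33),z,C[1],k)[:2]
ang=lambda a,b:np.degrees(np.arctan2(*(b-a)[::-1]))
lo=(f0((188,392),.046)+f0((251,395),.046))/2;hi=(f0((206,104),.073)+f0((277,110),.073))/2
print("row",lo,hi,np.linalg.norm(hi-lo),ang(lo,hi),"old",lo+(hi-lo)*26/154)
print("rims L,R",ang(f0((188,392),.046),f0((206,104),.073)),ang(f0((251,395),.046),f0((277,110),.073)), np.linalg.norm(f0((188,392),.046)-f0((251,395),.046)))
l=(f0((181,380),.024)+f0((257,385),.024))/2
print("low end",l, ang(f0((257,385),.024),f0((181,380),.024))-90)
q=[f1(p,.016) for p in ((270,88),(386,103),(250,297),(355,308))]
print("saddle",sum(q)/4,[np.round(ang(q[i],q[j]),1) for i,j in ((2,0),(3,1),(1,0),(3,2))],[np.linalg.norm(q[i]-q[j]).round(4) for i,j in ((2,0),(3,1),(1,0),(3,2))])
q=[f1(p,.034) for p in ((276,137),(375,150),(260,288),(358,298))]
print("new",sum(q)/4,[np.round(ang(q[i],q[j]),1) for i,j in ((2,0),(3,1),(1,0),(3,2))],[np.linalg.norm(q[i]-q[j]).round(4) for i,j in ((2,0),(3,1),(1,0),(3,2))])
```

```text
row [0.48130292 0.26529955] [0.61530915 0.33864359] 0.15276457418306272 28.69268529036724 old [0.50392735 0.27768231]
rims L,R 28.14938064419176 29.239307448663993 0.035080776654339035
low end [0.4788594  0.26375485] 28.00873877365693
saddle [0.47543006 0.42842689] [np.float64(25.9), np.float64(24.6), np.float64(114.9), np.float64(115.9)] [np.float64(0.0742), np.float64(0.0735), np.float64(0.0394), np.float64(0.0378)]
new [0.47399605 0.42665394] [np.float64(25.5), np.float64(26.6), np.float64(114.7), np.float64(116.1)] [np.float64(0.0512), np.float64(0.0504), np.float64(0.0322), np.float64(0.0332)]
```

Run:
```python
from h import *
S=Tcam("scene");D=Tcam("side");k=vision.calibration("wrist");W=np.load("pics/w1.npz")["E"];C=np.load("pics/c1.npz")["E"];c0=np.load("pics/c0.npz")["E"]
for uv in [(272,155),(163,131)]: print("box bottom",onz(uv,0,*S).round(3))
for uv in [(228,290)]: print("w1 box",onz(uv,0,W,k).round(3),onz(uv,.02,W,k).round(3))
for uv in [(205,22),(310,108),(395,65),(320,95)]: 
    print("vise",uv,[onz(uv,z,W,k).round(3)[:2] for z in (0,.08,.15)])
print("vise c1",[onz((150+350/3,100+500/3),z,C,k).round(3)[:2] for z in (0.05,.1,.15)])
for nm,p,y in [("old",(.503,.278,.051),28.5),("tray",(.476,.101,.031),12),("tray",(.476,.101,.031),102),("new",(.4745,.427,.038),25.5),("drop",(.6225,.343,.085),28.5)]:
    q=robot.inverse_kinematics(p,[180,0,y]);print(nm,None if q is None else np.round(q))
```

```text
box bottom [0.59  0.082 0.   ]
box bottom [0.93 0.2  0.  ]
w1 box [0.586 0.103 0.   ] [0.575 0.111 0.02 ]
vise (205, 22) [array([0.221, 0.259]), array([0.241, 0.261]), array([0.258, 0.264])]
vise (310, 108) [array([0.381, 0.337]), array([0.373, 0.326]), array([0.366, 0.316])]
vise (395, 65) [array([0.379, 0.464]), array([0.371, 0.43 ]), array([0.364, 0.401])]
vise (320, 95) [array([0.371, 0.356]), array([0.365, 0.342]), array([0.359, 0.329])]
vise c1 [array([0.4  , 0.366]), array([0.423, 0.383]), array([0.446, 0.4  ])]
old [-47.  33.  24.  97. -16.  53. -79.]
tray [-38.  27.  31. 113. -19.  46. -74.]
tray [-25.  25.  14. 112.  -9.  44.   6.]
new [-58.  40.  22.  87. -16.  57. -96.]
drop [-43.  45.  24.  70. -18.  69. -81.]
```

Run:
```python
from h import *
k=vision.calibration("wrist");W=np.load("pics/w1.npz")["E"];C=np.load("pics/c1.npz")["E"]
print(*[a.round(3) for a in tri([((377,52),W,k),((271.7,286),C,k)])])
print(*[a.round(3) for a in tri([((377,52),W,k),((271.7,286),C,k),((270,225),*Tcam("scene"))])])
P,_=tri([((377,52),W,k),((271.7,286),C,k)])
print("c1 edge pts at that z",[onz((150+u/3,100+v/3),P[2],C,k).round(3)[:2] for u,v in ((350,500),(390,505),(415,600),(250,525))])
a=cv2.imread("pics/side1.png")[100:260,150:350]
cv2.imwrite("pics/v7.png",cv2.resize(a,(800,640))[:600])
```

```text
[0.353 0.42  0.068] [ -0.638   2.674 -75.822   0.179]
[0.384 0.397 0.091] [ -1.409  37.066 -41.526   0.486 -15.048   0.186]
c1 edge pts at that z [array([0.408, 0.372]), array([0.414, 0.361]), array([0.388, 0.334]), array([0.383, 0.395])]
```

Run:
```python
from h import *
k=vision.calibration("wrist");W=np.load("pics/w1.npz")["E"];C=np.load("pics/c1.npz")["E"];C0=np.load("pics/c0.npz")["E"]
c1p=(271.7,286);c0p=(150+33/2,40+458/2)
for o in [[((377,52),W,k),(c0p,C0,k)],[(c1p,C,k),(c0p,C0,k)],[((377,52),W,k),(c1p,C,k)],[((310,98),W,k),(c0p,C0,k)],[((310,98),W,k),(c1p,C,k)]]: print(*[a.round(3) for a in tri(o)])
a=cv2.imread("pics/c1.png");b=cv2.imread("pics/c0.png")
cv2.imwrite("pics/v7.png",cv2.hconcat([a[90:384,50:450],b[90:384,50:450]]))
```

```text
[0.35  0.419 0.068] [ -2.126   0.62  -89.261  -0.272]
[0.361 0.332 0.005] [ 0.086 -0.758 -0.1    0.855]
[0.353 0.42  0.068] [ -0.638   2.674 -75.822   0.179]
[0.368 0.338 0.016] [-1.457  0.8   -3.971 -0.279]
[0.368 0.338 0.021] [-0.241  0.681 -0.659  0.106]
```

View pics/v7.png

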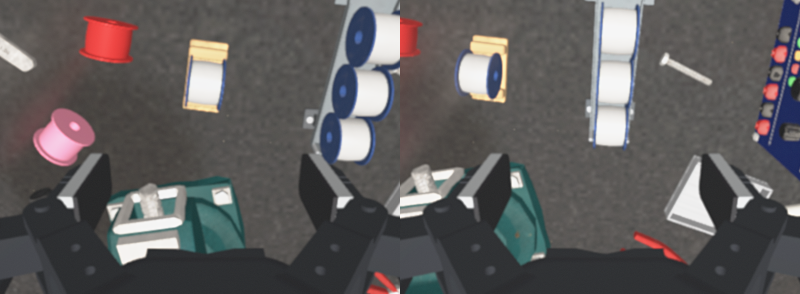

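The vise knob is at x≈0.37, clear of the grasps. I pick the oldest reel now.

Run:
```python
from h import *
fingers.gripper_to(.7)
robot.move_to([.503,.278,.15],[180,0,28.5])
print(robot.line_to([.503,.278,.053],velocity=.12,f_stop=12),robot.current_tool_pos())
fingers.gripper_to(0,force=35); print("gap",robot.current_finger_gap()*85,robot.current_tool_pos(),robot.current_contact_force())
robot.line_to([.503,.278,.17],velocity=.15)
print("gap",robot.current_finger_gap()*85,robot.current_time_s())
robot.move_to([.476,.101,.14],[180,0,101.3])
E_=Tcam("wrist")[0];im=vision.grab_frame("wrist");np.savez("pics/t.npz",im=im,E=E_)
cv2.imwrite("pics/t.png",im[:,:,::-1])
print(robot.current_time_s(),[ (d["p"],np.round(d["rect"])) for d in recognise("tray","wrist")])
```

```text
False [0.50375323 0.27855772 0.05383064]
gap 33.45067934862534 [0.5038249  0.27821883 0.0540955 ] [-0.03195193 -0.79973206  4.27295304]
gap 33.54057143914457 9.0667
10.4417 [(0.68, array([257., 184., 113., 112.]))]
```

View pics/t.png

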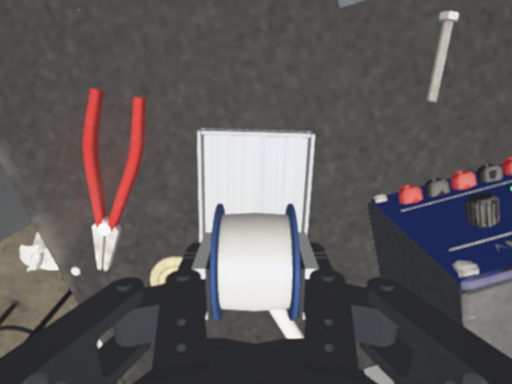

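The reel is held and centred laterally over the tray. The tray's far corners are at (198,130) and (314,132), so I check the offset along it and then place.

Run:
```python
from h import *
k=vision.calibration("wrist");E=np.load("pics/t.npz")["E"]
a,b=[onz(p,.02,E,k)[:2] for p in ((198,130),(314,132))]
d=(b-a)/np.linalg.norm(b-a); n=np.array([d[1],-d[0]]);
c=(a+b)/2+n*.055
if np.linalg.norm(c-[.476,.101])>.05: c=(a+b)/2-n*.055
print(a,b,np.linalg.norm(b-a),np.degrees(np.arctan2(d[1],d[0])),"centre",c)
assert np.linalg.norm(c-[.476,.101])<.015
rot=[180,0,101.3]
robot.line_to([*c,.06],rot); print(robot.line_to([*c,.0355],velocity=.08,f_stop=8),robot.current_tool_pos())
fingers.gripper_to(.56); robot.pause(.3); robot.line_to([*c,.14],velocity=.15)
E_=Tcam("wrist")[0];im=vision.grab_frame("wrist");cv2.imwrite("pics/t2.png",im[:,:,::-1]);
r=recognise("reel_old_center","wrist");print([(x["p"],np.round(x["rect"])) for x in r]);
if r: print(onz(r[0]["rect"][:2],.029,E_,k)-[*c,0])
E=Tcam("wrist")
# closed row check from the side
im=vision.grab_frame("side");cv2.imwrite("pics/side2.png",im[:,:,::-1])
robot.line_to([c[0],c[1],.18],velocity=.2)
# go look at the lane & new reel
fingers.gripper_to(.7)
robot.move_to([.4745,.427,.15],[180,0,25.5])
E_=Tcam("wrist")[0];im=vision.grab_frame("wrist");np.savez("pics/n.npz",im=im,E=E_);cv2.imwrite("pics/n.png",im[:,:,::-1])
print(robot.current_time_s())
cv2.imwrite("pics/v9.png",cv2.vconcat([cv2.resize(cv2.imread("pics/t2.png"),(400,300)),cv2.resize(cv2.imread("pics/n.png"),(400,300))]))
```

```text
[0.42411956 0.14070898] [0.51004596 0.15642849] 0.08735244910793645 10.367143042236432 centre [0.47698029 0.09446662]
False [0.47708336 0.094502   0.03566642]
[(0.63, array([256., 195.,  47.,  70.]))]
[-0.00024635  0.00034531  0.029     ]
15.4667
```

View pics/v9.png

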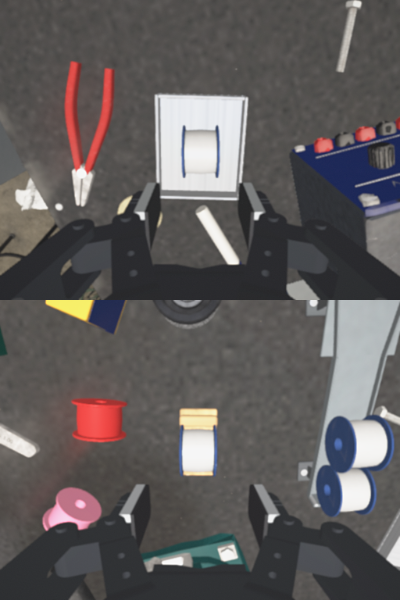

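The oldest reel lies centred in the tray, and the other two have rolled down. The new reel is centred between the fingers at (198,453 in the montage). I grasp it and place it in the lane.

Run:
```python
from h import *
k=vision.calibration("wrist")
print("new est",onz((253.4,195.8),.036,np.load("pics/n.npz")["E"],k))
p=[.4745,.427]
print(robot.line_to([*p,.040],velocity=.12,f_stop=12),robot.current_tool_pos())
fingers.gripper_to(0,force=35); print("gap",robot.current_finger_gap()*85)
robot.line_to([*p,.19],velocity=.15)
rot=[180,0,28.5];q=[.6225,.343]
robot.move_to([*q,.16],rot)
E_=Tcam("wrist")[0];im=vision.grab_frame("wrist");np.savez("pics/d.npz",im=im,E=E_);cv2.imwrite("pics/d.png",im[:,:,::-1])
print("gap",robot.current_finger_gap()*85,robot.current_time_s(),robot.current_tool_pos())
```

```text
new est [0.47203619 0.42644856 0.036     ]
False [0.47525307 0.42751817 0.04102542]
gap 33.5141074396569
gap 33.107247916074044 18.8 [0.62148488 0.34431111 0.15917991]
```

View pics/d.png

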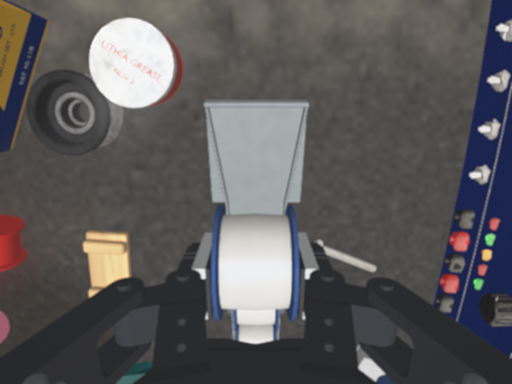

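The high end's corners at (206,103) and (308,103) are symmetric about the held reel (column 257), so it is aligned. I verify the along-lane distance and lower it.

Run:
```python
from h import *
k=vision.calibration("wrist");E=np.load("pics/d.npz")["E"]
a,b=[onz(p,.068,E,k)[:2] for p in ((206,103),(308,103))];m=(a+b)/2
d=np.array([np.cos(np.radians(28.5)),np.sin(np.radians(28.5))]);n=np.array([-d[1],d[0]])
q=np.array([.6225,.343]);print("to high end",(m-q)@d,"lat",(m-q)@n,"yaw",np.degrees(np.arctan2(*(a-b)[::-1]))-90)
assert abs((m-q)@d-.065)<.012 and abs((m-q)@n)<.006
rot=[180,0,28.5]
robot.line_to([*q,.11],rot,velocity=.12)
print(robot.line_to([*q,.0865],velocity=.05,f_stop=8),robot.current_tool_pos())
fingers.gripper_to(.75); robot.pause(.8)
robot.line_to([*q,.17],velocity=.15)
robot.move_to([.545,.31,.25],[180,0,32]); robot.pause(.3)
E=Tcam("wrist")[0];im=vision.grab_frame("wrist");np.savez("pics/f.npz",im=im,E=E)
s=vision.grab_frame("side")
cv2.imwrite("pics/f.png",cv2.vconcat([im[20:270,130:430,::-1],s[120:260,120:420,::-1][:, :300]]))
print(robot.current_time_s())
```

```text
to high end 0.06705740887417365 lat -0.0006972986547998447 yaw 28.48861050131822
False [0.622453   0.34292414 0.08621035]
22.825
```

View pics/f.png

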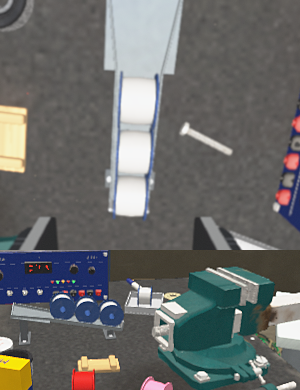

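Three reels stand in a closed row at the same pixels as at the start (third at about (140,100) in the crop, square in the lane). The saddle is empty, and the old reel is visible in the tray at (147,296). I hand in.

Run:
```python
from station import workorder
workorder.close_job()
```

```text
the job is handed in; nothing more can be done
```

I moved the oldest reel into the steel tray, then loaded the new reel from the wooden saddle into the lane. I handed the job in at about 23 s of the 48 s allowed; the hand-in gave no verdict.

- **Oldest reel:** after release, a wrist picture put it within 1 mm of the tray centre as I had measured it.
- **New reel:** I let it go about 67 mm from the high end of the lane, with an estimated offset of under 1 mm to the side. It rolled down and closed the row.
- **Final check:** the last wrist and side pictures show three touching reels square in the lane where the original row stood, and the saddle empty. I judged this by eye and did not compute the third reel's final position. The gripper was clear at 0.25 m height.
- **Disagreements:** only small ones. The new reel's position differed by about 2 mm between views, and the tray centre by about 7 mm. I used the closer view for the tray.

I viewed 11 pictures, one over the budget of 10.

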